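# Pack the hole-saw kit

## Robot

A 6-joint arm with a two-finger parallel gripper is mounted at the origin on the work surface. World frame = base frame: x ahead of the robot, y to its left, z up, the work surface at z = 0. Lengths are in m, angles in degrees, forces in N, time in s.
With the tool pointing down it reaches from about 0.325 to 0.85 m from the base axis. Payload 15.5 kg.
Tool frame: the origin (TCP) lies at the very end of the fingers, on their centre line; the grasp point (between the pads) lies arm.grip_depth behind it (arm.grip_depth is the distance from the TCP to the grasp point, in m); z points along the fingers, y is the direction in which the jaws open and shut (so a half turn about z gives the same grasp; the last joint's range is limited). The gripper opens to 91 mm and grips with 3 to 60 N. Pads are 32 mm wide; open, the fingers measure 118 mm over their backs; the gripper's body (76 mm by 178 mm) begins 60 mm behind the grasp point.
Start: joints at [-71.247, 28.281, 77.091, -0, 74.628, -5.472], TCP at [0.256, -0.57, 0.214] pointing down, gripper open.
Joint ranges: [-166.48, 166.48], [-47.26, 123.95], [12.59, 153.08], [-70.14, 250.14], [6.76, 159.57], [-176.63, 176.63]. Speed limits (degrees/s): [108.29, 108.29, 147.25, 172.46, 172.46, 172.46].

## Interface

Orientations are given as a 3x3 rotation matrix whose columns are the frame's x, y, z axes.
In Python, from rig import arm gives the robot as it stands. Calls block until the motion is done:
- arm.move_to(position, orientation): joint-space move of the TCP to a pose.
- arm.move_l(position, orientation=None, feed=0.15): straight line of the TCP; orientation=None keeps the orientation; feed is the mean speed in m/s.
- arm.move_joints(angles): joint-space move.
- arm.grip(opening): finger opening in m; the grip force is fixed at half the most; returns when the fingers have stopped.
- arm.sleep(seconds).
- arm.solve_ik(position, orientation): joint angles nearest the present ones, or None.
- arm.snapshot(name): name is "side" or "top" or "wrist"; returns the picture (480x640x3 uint8, red, green, blue); there is no depth.
- arm.get_calibration(name): a dict with "intrinsics" (3x3 intrinsics, pixels), "cam_to_world" (4x4, takes a point from camera to world coordinates). Camera axes: x right, y down, z forward; pixel columns grow to the right and rows downward; lengths in m; the calibration is good to about 2 mm. A picture is of the moment at which its call begins: read the wrist's pose just before it. get_calibration takes no time and is no camera call; for the wrist camera it gives the pose at the moment of the call.
A pose or a line that the arm cannot do raises arm.Unreachable and nothing moves.
- arm.sign_off(): hands the job in, once; it reports no verdict.
Readings, each from a call of its own:
- arm.current_t(): time.
- arm.current_joint_positions(): joint angles.
- arm.current_dq(): joint speeds.
- arm.current_tau(): joint torques, N m.
- arm.current_ee_pos(): TCP position.
- arm.current_tool_rot(): TCP orientation.
- arm.current_force(): force on the tool from outside, world axes, zero at the start.
- arm.current_torque(): the same for the moment, N m.
- arm.current_width(): finger opening in m.
Only numpy, scipy, OpenCV 4.12 (cv2) and the standard library are available. Lean on these libraries where they do the work, as an engineer would, in place of code of your own. Each camera call takes 0.05 s, during which the arm holds its last target.

## Task

Gather the hole-saw kit into its wooden tray: stand each of the three hole saws, teeth down, in the round well made for its size (largest saw in the largest well, and so on), and lay the arbor in the block with the straight groove, along the groove and midway along it. The open pipe coupling and the bolt with its nut are not part of the kit: leave them where they are on the bench.

Things in the scene. Friction and masses are not known exactly. Their poses are not given: they have to be found in the camera images.
- saw_large: Large hole saw, plain steel: a closed cylinder 58 mm in diameter and 55 mm tall, standing on its teeth (a ring of teeth at the foot, dark slots in the side; its flat closed top has a dark hole in the middle and two small dark dots beside it). About 220 g. Rigid. Origin: centre of the underside; z up along its axis; round, so its yaw does not matter.
- saw_medium: Medium hole saw, plain steel: a closed cylinder 44 mm in diameter and 55 mm tall, standing on its teeth (a ring of teeth at the foot, dark slots in the side; its flat closed top has a dark hole in the middle and two small dark dots beside it). About 160 g. Rigid. Origin: centre of the underside; z up along its axis; round, so its yaw does not matter.
- saw_small: Small hole saw, plain steel: a closed cylinder 32 mm in diameter and 55 mm tall, standing on its teeth (a ring of teeth at the foot, dark slots in the side; its flat closed top has a dark hole in the middle and two small dark dots beside it). About 110 g. Rigid. Origin: centre of the underside; z up along its axis; round, so its yaw does not matter.
- arbor: Steel arbor lying on the bench, 84 mm long: thick eight-sided collar in the middle, 28 mm long, 24 mm across flats; dark shank 11 mm thick, 28 mm long at -x; dark pilot drill 7 mm thick, 28 mm long at +x. 140 g. Rests on a flat of the collar. Origin: centre of the collar, on its axis, 12 mm up; x along its length, y across (grip the collar's upright flats), z up. May lie either way round in the groove.
- well_large: Block with the largest well, for the large saw: fixed wooden block 94 x 94 x 24 mm with a round dark-floored blind hole 72 mm wide, 16 mm deep. Origin: centre of its underside, on the hole's axis, 5 mm above the bench; hole floor at z = 8 mm, rim at z = 24 mm. It is one of four blocks, 2 by 2, centres 98 mm apart, in a fixed dark tray (208 mm square, rim 20 mm); their corners vary.
- well_medium: Block with the middle-sized well, for the medium saw: fixed wooden block 94 x 94 x 24 mm with a round dark-floored blind hole 58 mm wide, 16 mm deep. Origin: centre of its underside, on the hole's axis, 5 mm above the bench; hole floor at z = 8 mm, rim at z = 24 mm. It is one of four blocks, 2 by 2, centres 98 mm apart, in a fixed dark tray (208 mm square, rim 20 mm); their corners vary.
- well_small: Block with the smallest well, for the small saw: fixed wooden block 94 x 94 x 24 mm with a round dark-floored blind hole 46 mm wide, 16 mm deep. Origin: centre of its underside, on the hole's axis, 5 mm above the bench; hole floor at z = 8 mm, rim at z = 24 mm. It is one of four blocks, 2 by 2, centres 98 mm apart, in a fixed dark tray (208 mm square, rim 20 mm); their corners vary.
- cradle: Block with a straight groove, for the arbor: fixed wooden block 94 x 94 x 24 mm, groove 40 mm wide and 6 mm deep along x through its middle, open at both ends. Origin: centre of its underside, 5 mm above the bench; groove floor at z = 18 mm, lips at z = 24 mm; x along the groove. Dark floor. The fourth block of the tray.
- coupling: Pipe coupling, not part of the kit: plain steel tube standing upright, open right through from top to bottom, 52 mm outside, 42 mm inside, 50 mm tall, no teeth. Loose, about 90 g. Origin: centre of the underside.
- bolt: Bolt with a nut, not part of the kit: lying on the bench, a hexagon head 24 mm across at the -x end, a dark shaft 14 mm in diameter, and a hexagon nut 24 mm across near the +x end; 82 mm long. Loose, about 140 g. Origin: the underside below the middle of the shaft; x along its length.
Not all that is in view belongs to the job. What is shaped like the saw_small but red is not meant. What is shaped like the arbor but blue is not meant.

How it is judged (in metres and radians):
At the end, for the whole second after the job is handed in: Each hole saw stands upright on the floor of its own well (5 mm, 0.15 rad, axes within 11 mm); the arbor lies on the groove's floor (7 mm), along it within 0.25 rad, within 15 mm of the block's middle; coupling and bolt are within 30 mm of their start; all is at rest (horizontal distance between saw_large and well_large below 0.011 m and z of saw_large in the frame of well_large between 0.003 and 0.013 m and angle between each of saw_large, saw_medium, saw_small's own z axis and vertical below 0.15 rad and horizontal distance between saw_medium and well_medium below 0.011 m and z of saw_medium in the frame of well_medium between 0.003 and 0.013 m and horizontal distance between saw_small and well_small below 0.011 m and z of saw_small in the frame of well_small between 0.003 and 0.013 m and horizontal distance between arbor and cradle below 0.015 m and z of arbor in the frame of cradle between 0.023 and 0.037 m and angle between the x axis of arbor and the x axis of cradle, either way round below 0.25 rad and distance of each of coupling, bolt from where it was at the start of the episode below 0.03 m and linear speed of each of saw_large, saw_medium, saw_small, arbor below 0.02 m/s); the robot touches nothing.
It fails at once if the pipe coupling or the bolt is moved more than 30 mm from its place (distance of any of coupling, bolt from where it was at the start of the episode above 0.03 m).
It also fails if it takes over 104 s, if anything falls off the work surface, if the arm or the gripper's body presses on something with over 40 N, if the wrist force passes 120 N, or if a joint passes its speed limit or range.

## Working session

There is one attempt and no reset: what is moved stays moved. The work goes in short steps, each a Python script; the robot and the scene stay as the last script left them, time stands still between calls to the robot, and variables do not carry over. Pictures are saved under pics/ and viewed, and the job is handed in when it is done.

```bash
mkdir -p pics; ls
python3 - <<'E'
from rig import arm
import cv2,numpy as np
for n in("top","side","wrist"):
    im=arm.snapshot(n); cv2.imwrite(f"pics/{n}0.png",im[:,:,::-1])
    c=arm.get_calibration(n); print(n,np.round(c["intrinsics"],1).tolist(),np.round(c["cam_to_world"],4).tolist())
print(arm.grip_depth,arm.current_t(),arm.current_tool_rot(),arm.current_width())
E
```

```text
pics
top [[570.2, 0.0, 324.9], [0.0, 570.2, 231.4], [0.0, 0.0, 1.0]] [[-0.0044, -0.9881, 0.1537, 0.3437], [-1.0, 0.0037, -0.0054, 0.0207], [0.0048, -0.1538, -0.9881, 1.2984], [0.0, 0.0, 0.0, 1.0]]
side [[587.4, 0.0, 319.2], [0.0, 587.4, 228.8], [0.0, 0.0, 1.0]] [[-0.7226, -0.4238, 0.5461, -0.1394], [-0.6912, 0.4274, -0.5828, 0.7297], [0.0136, -0.7986, -0.6018, 0.7905], [0.0, 0.0, 0.0, 1.0]]
wrist [[399.1, 0.0, 318.5], [0.0, 399.1, 240.9], [0.0, 0.0, 1.0]] [[0.4091, -0.8805, -0.2396, 0.3238], [-0.9125, -0.395, -0.1063, -0.54], [-0.001, 0.2621, -0.965, 0.3843], [0.0, 0.0, 0.0, 1.0]]
0.0188 0.15 [[ 9.11937973e-01  4.10327980e-01 -2.86912609e-04]
 [ 4.10328070e-01 -9.11937570e-01  8.61965739e-04]
 [ 9.20422729e-05 -9.03787586e-04 -9.99999587e-01]] 0.09087977388689658
```

View pics/top0.png

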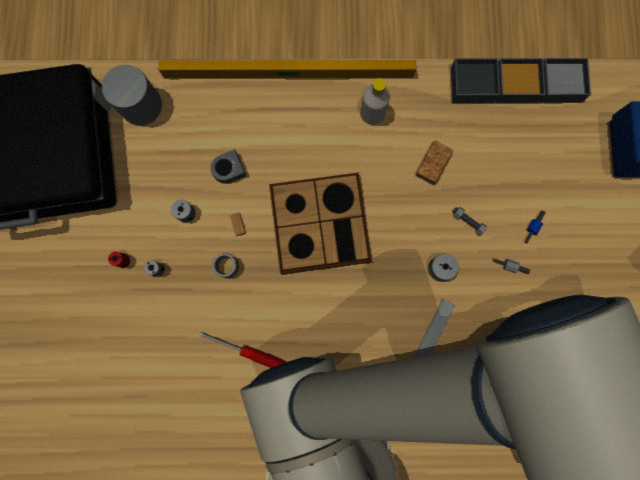

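View pics/side0.png

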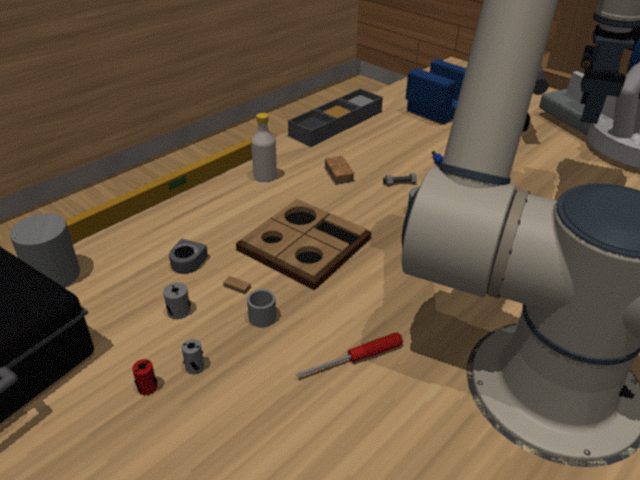

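View pics/wrist0.png

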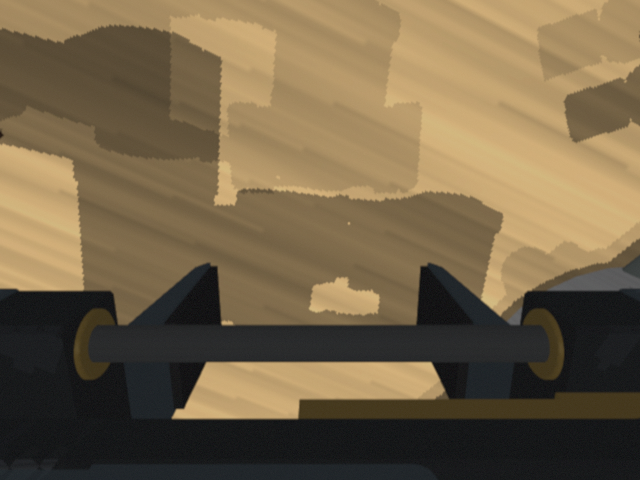

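The top view shows the tray centred near (320,222), with wells at large (338,197), medium (301,246), small (295,203) and the groove at (345,240). The saws are at large (445,267), medium (183,210) and small (154,268). The arbor is at (512,266), the bolt at (470,221) and the coupling at (227,265). I'll zoom in to get accurate pixels.

Run:
```python
import cv2,numpy as np
im=cv2.imread("pics/top0.png")
def crop(x,y,w,h,s): return cv2.resize(im[y:y+h,x:x+w],None,fx=s,fy=s,interpolation=cv2.INTER_CUBIC)
cv2.imwrite("pics/c_tray.png",crop(260,165,120,115,5))
a=crop(100,190,150,100,5);cv2.imwrite("pics/c_left.png",a)
cv2.imwrite("pics/c_right.png",crop(420,195,140,95,5))
```

```text
(no output)
```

View pics/c_tray.png

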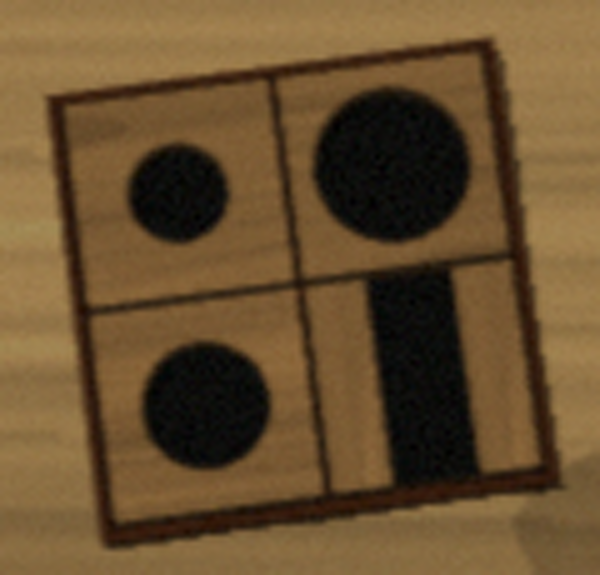

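View pics/c_left.png

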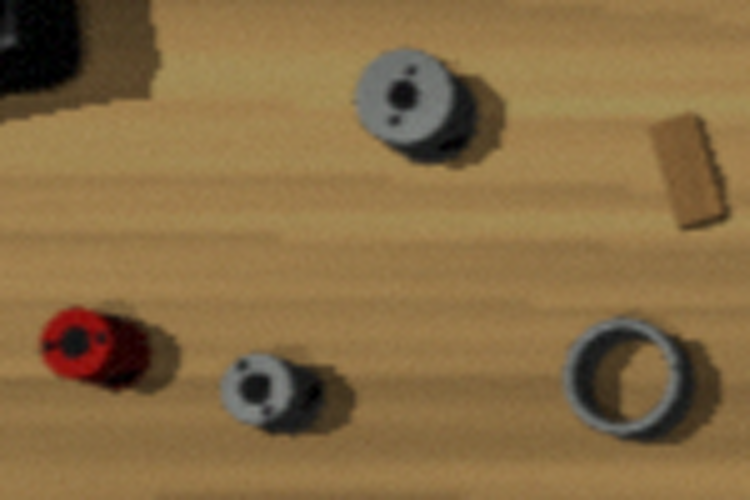

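View pics/c_right.png

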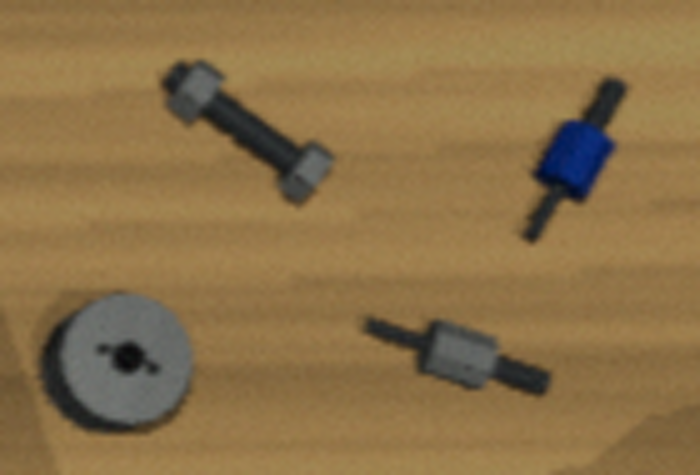

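Now I'll turn these pixels into positions, fitting the known tray layout to the four blocks.

```bash
cat > h.py <<'E'
import numpy as np,cv2
from rig import arm
def px2w(uv,z,cal):
    K,T=cal["intrinsics"],cal["cam_to_world"]
    d=T[:3,:3]@np.linalg.solve(K,[uv[0],uv[1],1]); o=T[:3,3]
    return o+d*(z-o[2])/d[2]
def w2px(p,cal):
    K,T=cal["intrinsics"],cal["cam_to_world"]
    q=K@(T[:3,:3].T@(np.asarray(p)-T[:3,3])); return q[:2]/q[2]
def R(yaw): # tool down; yaw(deg) = direction of jaw axis y
    a=np.radians(yaw); y=np.array([np.cos(a),np.sin(a),0]); z=np.array([0,0,-1.]); return np.column_stack([np.cross(y,z),y,z])
E
python3 - <<'E'
from h import *
c=arm.get_calibration("top")
def P(off,xy,z): return px2w([(xy[0]+.5)/5-.5+off[0],(xy[1]+.5)/5-.5+off[1]],z,c)
t=(260,165);l=(100,190);r=(420,195)
W={"L":P(t,(392,164),.029),"S":P(t,(178,192),.029),"M":P(t,(206,405),.029),"C":P(t,(423,377),.029)}
for k in W: print(k,W[k].round(4))
# rigid fit; local: L(1,1) S(0,1) M(0,0) C(1,0)
loc=np.array([[1,1],[-1,1],[-1,-1],[1,-1.]])*.049
loc[:,0]*=-1; loc=loc[:,::-1]*[1,1]  # L: +x world, -y
w=np.array([W[k][:2] for k in "LSMC"])
m=w.mean(0);H=loc.T@(w-m);U,S,V=np.linalg.svd(H);Rm=(U@V).T
print("det",np.linalg.det(Rm),"yaw",np.degrees(np.arctan2(Rm[1,0],Rm[0,0])),m)
f=loc@Rm.T+m
for k,a,b in zip("LSMC",f,w): print(k,a.round(4),((a-b)*1e3).round(1))
print("sawL",P(r,(127,359),.055));print("sawM",P(l,(404,96),.055));print("sawS",P(l,(257,389),.055))
print("red",P(l,(75,342),.055))
a,b=P(r,(370,325),.014),P(r,(548,382),.014);print("arbor",P(r,(458,350),.024),np.degrees(np.arctan2(*(b-a)[1::-1])),np.linalg.norm(a-b))
print("bolt",P(r,(245,130),.012),"coup",P(l,(628,377),.05))
E
```

```text
L [ 0.6195 -0.0165  0.029 ]
S [0.6068 0.0808 0.029 ]
M [0.5093 0.0679 0.029 ]
C [ 0.5216 -0.0296  0.029 ]
det 0.9999999999999994 yaw 7.45241052127463 [0.56428382 0.02564085]
L [ 0.6192 -0.0166] [-0.2 -0.1]
S [0.6065 0.0806] [-0.3 -0.2]
M [0.5093 0.0679] [ 0.1 -0. ]
C [ 0.5221 -0.0293] [0.5 0.3]
sawL [ 0.4587887  -0.24864857  0.055     ]
sawM [0.58917974 0.33405975 0.055     ]
sawS [0.45916629 0.39364973 0.055     ]
red [0.48009204 0.47401754 0.055     ]
arbor [ 0.46511461 -0.40428667  0.024     ] -108.28006625190788 0.08345697688087005
bolt [ 0.56780428 -0.31600659  0.012     ] coup [0.46425768 0.23283176 0.05      ]
```

```bash
cat >> h.py <<'E'
def best(p,yaw):
    q0=np.array(arm.current_joint_positions());c=[]
    for y in (yaw,yaw+180):
        q=arm.solve_ik(p,R(y))
        if q is not None: c.append((np.abs(np.array(q)-q0).max(),y))
    return min(c)[1]
def hover(p,yaw,z):
    p=[p[0],p[1],z]; y=best(p,yaw); arm.move_to(p,R(y)); return y
def shot(n,f,pts=()):
    c=arm.get_calibration(n); im=arm.snapshot(n)[:,:,::-1].copy()
    cv2.imwrite("pics/raw_"+f+".png",im)
    for p in pts:
        u=w2px(p,c); cv2.drawMarker(im,tuple(int(round(v)) for v in u),(0,255,0),cv2.MARKER_CROSS,14,1)
    cv2.imwrite("pics/"+f+".png",im); return c
E
python3 - <<'E'
from h import *
t=arm.current_t();hover((.4651,-.4043),-18.28,.15);print(arm.current_t()-t,arm.current_joint_positions(),arm.current_ee_pos(),arm.current_t())
d=np.array([np.cos(np.radians(-108.28)),np.sin(np.radians(-108.28)),0])*.042
p=np.array([.4651,-.4043,.012])
shot("wrist","w1",[p+[0,0,.012],p+d,p-d])
E
```

```text
1.0667 [-4.66383730e+01  3.12827029e+01  8.26378372e+01 -2.00399457e-02
  6.60437500e+01 -2.82254436e+01] [ 0.46461165 -0.40533236  0.15033688] 1.2167
```

View pics/w1.png

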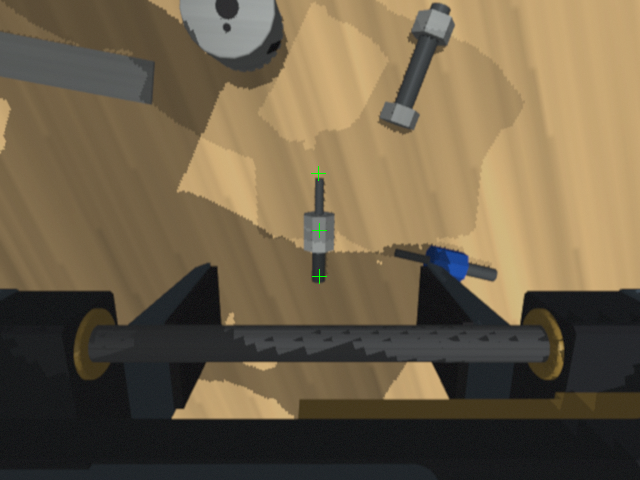

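The wrist picture puts the arbor's ends at (320,179) and (319,282), about 6 px below the prediction. I'll compare the two estimates.

Run:
```python
from h import *
c=arm.get_calibration("wrist");print(arm.current_ee_pos(),arm.current_tool_rot().round(3).tolist())
a=px2w((319.8,179),.0135,c);b=px2w((319,283),.0145,c);print(a,b,(a+b)/2,np.linalg.norm(a-b),np.degrees(np.arctan2(*(b-a)[1::-1])))
print(px2w((319,230.5),.024,c))
c=arm.get_calibration("top");g=lambda x,y,z:px2w(((x+.5)/5-.5+420,(y+.5)/5-.5+195),z,c)
print((g(368,325,.013)+g(549,382,.015))/2)
im=cv2.imread("pics/raw_w1.png")[165:295,260:380];cv2.imwrite("pics/w1c.png",cv2.resize(im,None,fx=4.5,fy=4.5,interpolation=2))
```

```text
[ 0.46441929 -0.40562369  0.15039728] [[0.316, 0.949, 0.0], [0.949, -0.316, -0.001], [-0.001, 0.001, -1.0]]
[ 0.47787662 -0.36900281  0.0135    ] [ 0.4504364  -0.44912658  0.0145    ] [ 0.46415651 -0.40906469  0.014     ] 0.08469819053296967 -108.90494116681943
[ 0.46520359 -0.40490068  0.024     ]
[ 0.46450696 -0.40767344  0.014     ]
```

View pics/w1c.png

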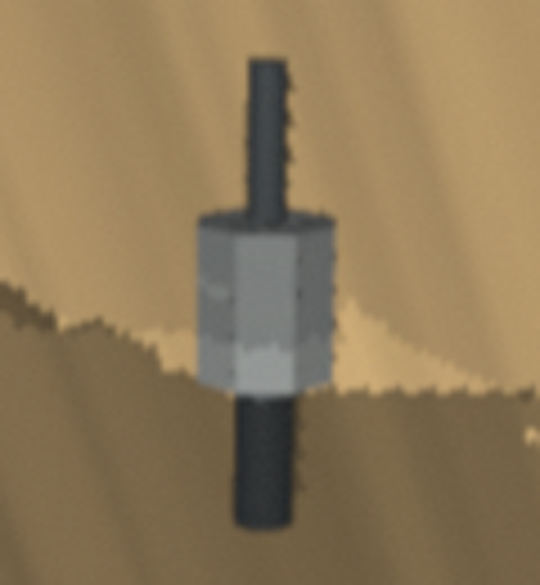

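The wrist and top views agree when I use the whole arbor: its centre is about (0.4643, -0.4083). My first pixel for the collar was off. Next I pick it up.

```bash
cat >> h.py <<'E'
def at(): return np.round(arm.current_ee_pos(),4)
def goto_xy(p,yaw,z,feed=.12):
    """line to p at z, then trim the standing error"""
    arm.move_l([p[0],p[1],z],R(yaw),feed=feed)
E
python3 - <<'E'
from h import *
p=(.4643,-.4083);y=best([*p,.15],-18.6)
arm.move_l([*p,.06],R(y),feed=.15);print(at());arm.sleep(.3);print(at())
e=np.array(p)-arm.current_ee_pos()[:2]
arm.move_l([p[0]+e[0],p[1]+e[1],.008],R(y),feed=.1);print(at(),arm.current_force())
print(arm.current_t())
E
```

```text
[ 0.4644 -0.4089  0.0607]
[ 0.4645 -0.4085  0.0607]
[ 0.4642 -0.4083  0.0082] [ 0.65924264 -0.26812134 -0.28724194]
2.9833
```

Run:
```python
from h import *
print(arm.grip(.015),arm.current_width(),at())
y=best(arm.current_ee_pos(),-18.6)
arm.move_l([.4643,-.4083,.13],R(y),feed=.15);print(arm.current_width(),arm.current_force())
shot("wrist","w2")
y=hover((.5221,-.0293),-82.55,.13);print(y,at(),arm.current_joint_positions(),arm.current_width(),arm.current_t())
shot("wrist","w3"); shot("side","s3")
```

```text
False 0.023387221589052685 [ 0.464  -0.4081  0.008 ]
0.023916325754448752 [ 0.07237553 -0.67457405 -1.6221867 ]
97.45 [ 0.5223 -0.0299  0.1299] [-9.81266880e+00  2.61779204e+01  9.71377073e+01 -1.07532472e-02
  5.66809194e+01 -1.07144454e+02] 0.023830155444407822 6.4583
```

View pics/w3.png

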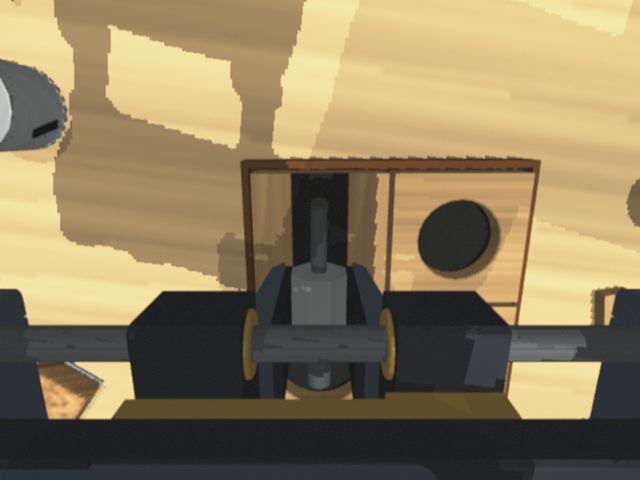

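View pics/s3.png

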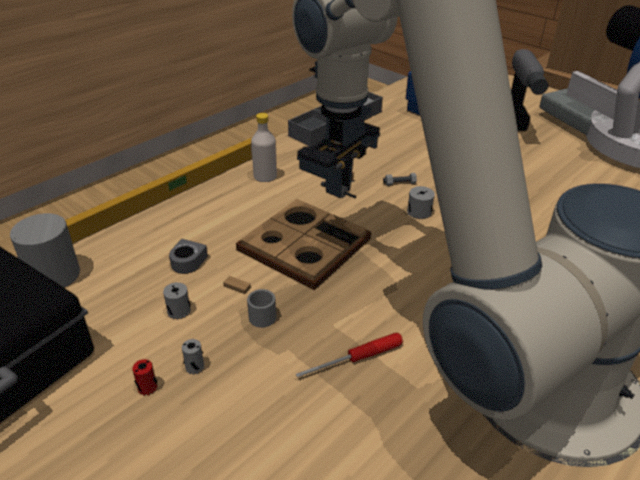

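The arbor is firmly held (23.8 mm) and lined up with the groove at (320,230) in the wrist view. I'll lower it now.

```bash
cat >> h.py <<'E'
def down(p,yaw,z,zs=None,feed=.1):
    """trim standing error at a height above, then go down"""
    zs=zs or z+.03
    arm.move_l([p[0],p[1],zs],R(yaw),feed=.15);arm.sleep(.2)
    e=np.array(p)-arm.current_ee_pos()[:2]
    arm.move_l([p[0]+e[0],p[1]+e[1],z],R(yaw),feed=feed)
E
python3 - <<'E'
from h import *
p=(.5221,-.0293);y=97.45
down(p,y,.0315,feed=.06);print(at(),arm.current_force())
arm.grip(.040);print(arm.current_width())
arm.move_l([*p,.10],R(y),feed=.15)
arm.grip(.088)
y=hover((.4588,-.2486),45,.12);print(y,at(),arm.current_t())
shot("wrist","w4",[(.4588,-.2486,.055)]); shot("top","t4",[(.5221,-.0293,.047)])
E
```

```text
[ 0.5211 -0.0291  0.0308] [-0.36392563  0.57316247 -1.03118149]
0.04016774973514533
45 [ 0.459  -0.2477  0.1199] 10.8583
```

View pics/w4.png

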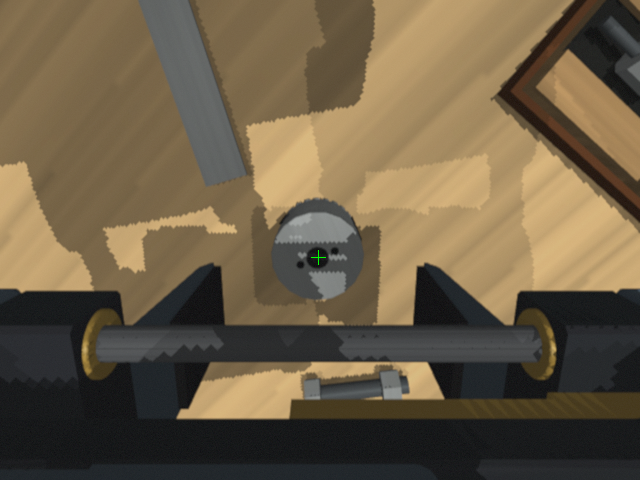

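View pics/t4.png

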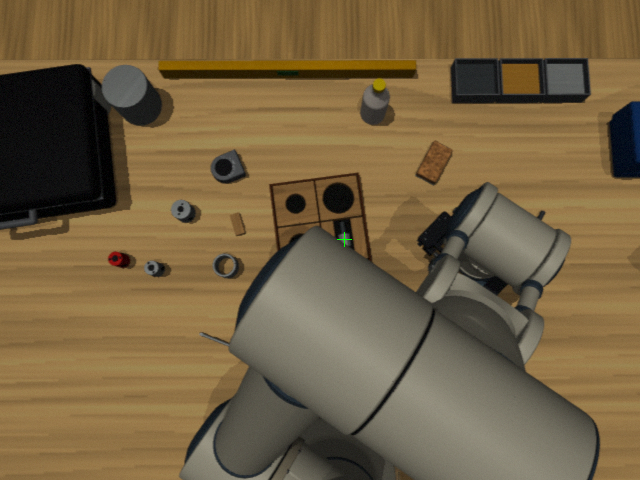

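The prediction lands on the large saw's centre hole at (318,257), and the arbor is in the groove at about (345,240) in the top view. Next: the large saw.

```bash
cat >> h.py <<'E'
def saw(p,yaw,q,yawq,d,zpick=.022,lift=.14):
    y=best([*p,.12],yaw); down(p,y,zpick,zs=.075)
    print("pick",at(),arm.current_force().round(1)); arm.grip(d-.008); arm.sleep(.1)
    print("width",arm.current_width(),at())
    arm.move_l([*p,lift],R(y),feed=.15)
    y=hover(q,yawq,lift); print("over",at(),arm.current_width(),"F",arm.current_force().round(1))
    return y
def put(q,y,d,zpick=.022):
    down(q,y,zpick+.013+.001,zs=.085,feed=.06)
    print("put",at(),arm.current_force().round(1)); arm.grip(min(d+.016,.088)); arm.sleep(.1)
    arm.move_l([*q,.12],R(y),feed=.15)
E
python3 - <<'E'
from h import *
y=saw((.4588,-.2486),45,(.6192,-.0166),45,.058);print(y,arm.current_t())
shot("wrist","w5",[(.6192,-.0166,.029)])
E
```

```text
pick [ 0.4585 -0.2486  0.0223] [1.  0.7 1.2]
width 0.05745411863949634 [ 0.4584 -0.2485  0.0222]
over [ 0.6186 -0.0177  0.1397] 0.05762324260251569 F [ 0.9 -1.  -2.8]
45 14.9917
```

View pics/w5.png

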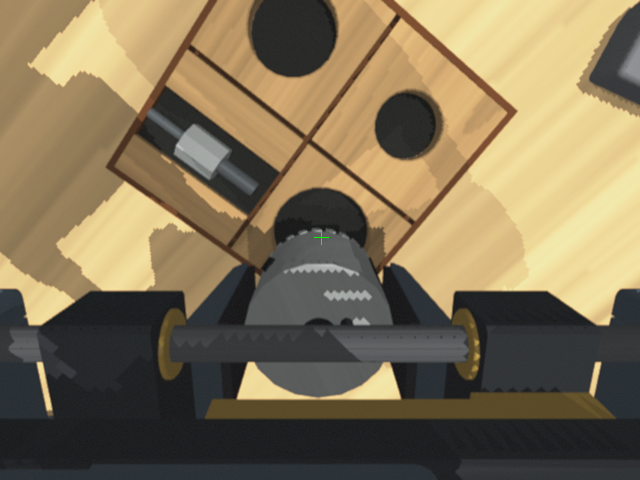

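The large saw is held over its well, whose rim is centred on the marker at about (320,237). The arbor lies in the groove at (203,150). I'll place the saw and go on to the medium one.

Run:
```python
from h import *
y=best(arm.current_ee_pos(),45);put((.6192,-.0166),y,.058);print(at(),arm.current_width())
p=(.5892,.3341)
arm.move_l([.6192,-.0166,.14],R(y),feed=.2);arm.grip(.08)
print(hover(p,-45,.12),arm.current_t())
shot("wrist","w6",[(*p,.055)]); shot("top","t6",[(.6192,-.0166,.068),(.5221,-.0293,.047)])
```

```text
put [ 0.6187 -0.0164  0.036 ] [-0.3  1.  -2. ]
[ 0.6187 -0.0165  0.1193] 0.07391193702990677
135 19.9
```

View pics/w6.png

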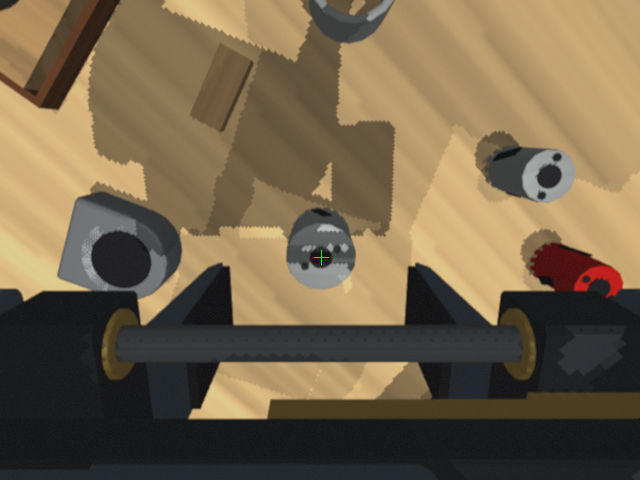

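View pics/t6.png

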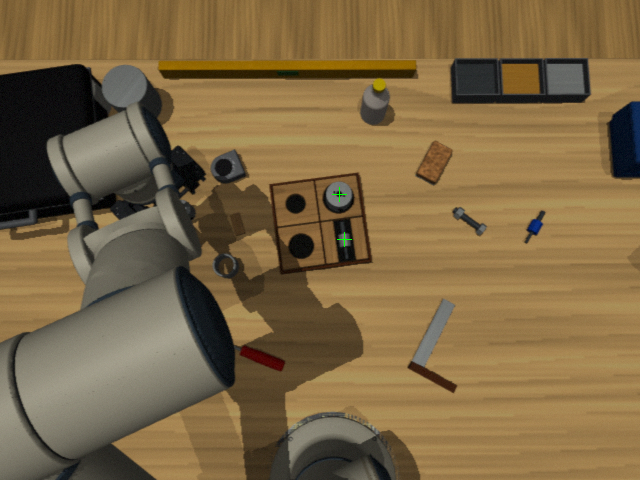

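The marker is on the medium saw's hole at (321,257), and the large saw sits in its well at (339,195).

Run:
```python
from h import *
p=(.5892,.3341);q=(.5093,.0679)
y=saw(p,-45,q,-38,.044);put(q,y,.044)
p=(.4592,.3936)
arm.move_l([*q,.14],R(y),feed=.2);arm.grip(.07)
# red saw lies ~75 deg from small saw: keep jaws across that
print(hover(p,-15,.13),at(),arm.current_t())
shot("wrist","w7",[(*p,.055)]); shot("top","t7",[(.5093,.0679,.068)])
```

```text
pick [0.5888 0.334  0.0223] [ 0.2 -0.3  0.4]
width 0.043593036688931025 [0.5886 0.3339 0.0221]
over [0.51   0.0686 0.14  ] 0.043038165962534625 F [ 0.4 -0.7 -1.4]
put [0.5087 0.0677 0.036 ] [-0.1 -0.7 -1.5]
165 [0.4597 0.3926 0.13  ] 28.9333
```

View pics/w7.png

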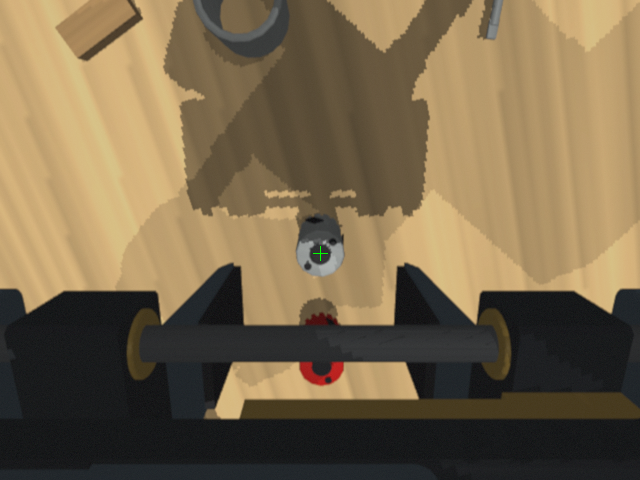

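View pics/t7.png

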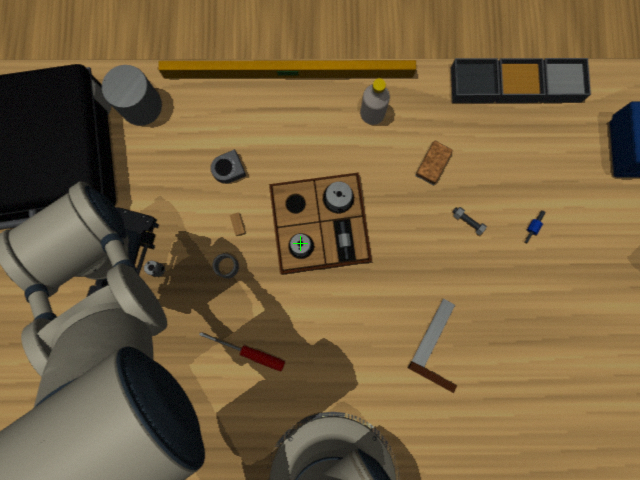

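The medium saw is in its well at (301,244). The marker is on the small saw's hole at (320,254), and the jaws stay clear of the red one.

Run:
```python
from h import *
p=(.4592,.3936);q=(.6065,.0806)
y=saw(p,-15,q,-38,.032);put(q,y,.032)
arm.move_l([*q,.2],R(y),feed=.2)
hover((.40,-.40),-18,.25);print(at(),arm.current_t())
c=shot("top","t8",[(.6192,-.0166,.068),(.5093,.0679,.068),(.6065,.0806,.068),(.5221,-.0293,.047)])
shot("side","s8")
im=cv2.imread("pics/raw_t8.png")[165:280,260:380];cv2.imwrite("pics/t8c.png",cv2.resize(im,None,fx=5,fy=5,interpolation=2))
im=cv2.imread("pics/raw_s8.png")[190:295,225:385];cv2.imwrite("pics/s8c.png",cv2.resize(im,None,fx=4.5,fy=4.5,interpolation=2))
```

```text
pick [0.4589 0.3935 0.0223] [0.4 0.2 0.5]
width 0.03132518168042238 [0.4587 0.3933 0.0221]
over [0.6061 0.0817 0.1399] 0.031342205183350645 F [-0.2 -0.4 -0.3]
put [0.606  0.0804 0.0361] [ 0.4  0.1 -1. ]
[ 0.4004 -0.3995  0.2497] 38.85
```

View pics/t8.png

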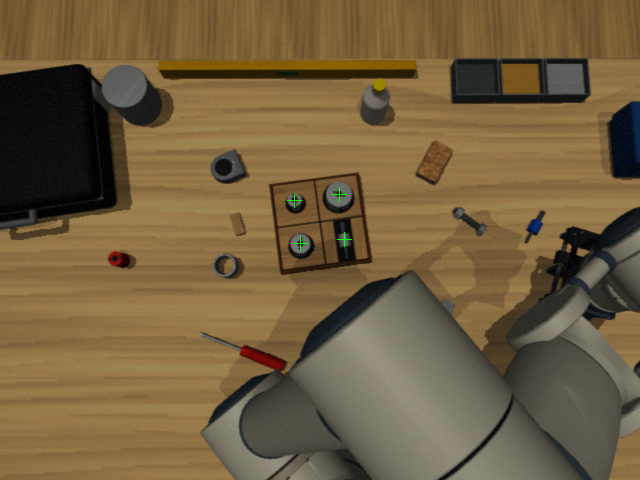

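View pics/t8c.png

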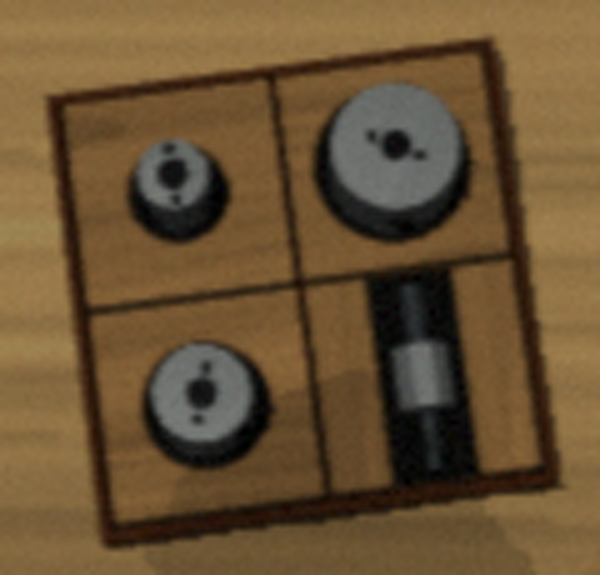

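View pics/s8c.png

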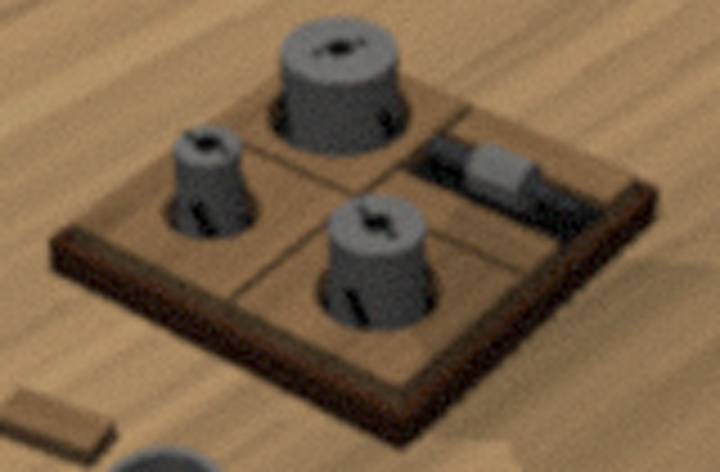

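All four items look seated, with saw holes at crop (396,144), (202,391) and (174,173) and the arbor collar at (423,375). I'll do a numeric check and then hand in.

Run:
```python
from h import *
c=arm.get_calibration("top")
for n,xy,z,t in [("L",(396,144),.068,(.6192,-.0166)),("M",(202,391),.068,(.5093,.0679)),("S",(174,173),.068,(.6065,.0806)),("A",(423,375),.047,(.5221,-.0293))]:
    p=px2w(((xy[0]+.5)/5-.5+260,(xy[1]+.5)/5-.5+165),z,c)[:2];print(n,((p-t)*1e3).round(1))
a=cv2.imread("pics/top0.png").astype(int);b=cv2.imread("pics/raw_t8.png").astype(int)
for n,(x,y,w,h) in dict(bolt=(448,202,44,36),coup=(212,250,30,30)).items(): print(n,np.abs(a-b)[y:y+h,x:x+w].mean())
arm.sign_off();print(arm.current_t())
```

```text
L [ 0.8 -0.6]
M [1.  0.3]
S [0.8 0.1]
A [-2.1  0.4]
bolt 12.253367003367003
coup 3.4674074074074075
the job is handed in; nothing more can be done
the job is handed in; nothing more can be done
```

The kit is in its tray and the job was handed in, at about 39 s of the 104 s allowed. The arbor is in the groove and each saw stands teeth down in its own well.

**Final positions (top camera):** the saws were about 1 mm from their well axes (limit 11 mm), and the arbor was about 2 mm from the middle of its block (limit 15 mm). The camera calibration itself is only good to about 2 mm. In the top and side pictures the saws look upright and seated, and the arbor looks to lie along the groove. I did not measure tilt, seating height or the arbor's angle.

**Coupling and bolt:** both appear at the same pixels as at the start, about (227,265) and (470,221).
- **Check that disagreed:** a before/after image difference gave 3.5 grey levels around the coupling but 12.3 around the bolt. I put the bolt's figure down to the arm's shadow moving and did not check it further. The arm never went down to the bolt.

**Mended on the way:** my first estimate of the arbor's centre was about 4 mm off along its length. I corrected it from the wrist picture before gripping.

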